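Seat the bracket in the corner stop and hold it for measuring

ROBOT

A 7-joint arm with a two-finger parallel gripper is mounted at the origin on a cart in front of the work surface, level with it; the furniture and walls round the work are solid. World frame = base frame: x ahead of the robot, y to its left, z up, the work surface at z = 0. Lengths are in mm, angles in rad, forces in N, time in s.
With the tool pointing down it reaches from about 400 to 875 mm from the base axis. Payload 6.5 kg.
Tool frame: the origin (TCP) lies midway between the tips of the shut fingers; the grasp point (between the pads) lies behind it (manip.grip_depth is the z of the grasp point in the tool frame, in mm); z points along the fingers, y is the direction in which the jaws open and shut (so a half turn about z gives the same grasp; the last joint's range is limited). The gripper opens to 85 mm and grips with 20 to 120 N. Pads are 22 mm wide; open, the fingers measure 114 mm over their backs; the gripper's body (76 mm by 85 mm) begins 54 mm behind the grasp point. The pads swing forward as they close: fully open they stand 13 mm farther back than shut.
Start: joints at [-1.242, 0.536, -0.004, 1.538, 0.003, 1.067, -0.071], TCP at [250, 599.992, 231.29] pointing down, gripper open.
Joint ranges: [-2.7, 2.7], [-0.37, 2.16], [-1.27, 1.26], [0.24, 2.4], [-1.31, 4.45], [0.19, 1.91], [-2.76, 2.76]. Speed limits (rad/s): [2.39, 2.39, 3.14, 3.14, 3.14, 3.14, 3.14].

INTERFACE

Orientations are given as [roll, pitch, yaw] about the fixed x, y, z axes, in that order (R = Rz(yaw) Ry(pitch) Rx(roll)).
In Python, from workcell import get_state, vision, order, models, manip gives the robot as it stands. The module is installed in compiled form; this text tells all that it offers.
- The arm moves only by the tool step_arm, never from a script. Its argument "increments" is a list of rows, each an object with "linear": the shift along the tool's x, y, z in mm, a list of three; "delta_rot": the turn, a rotation vector about the tool's x, y, z in degrees, a list of three; "fingers": the finger opening in mm, from 0 to 85.4. In form: [{"linear": [dx, dy, dz], "delta_rot": [ax, ay, az], "fingers": fingers}, ...]. A call has 1 to 5 rows; each row is the pose to reach, as a shift and turn from the pose commanded when the call began, along the tool's axes at that moment; what a row does not reach only later rows make up. A row lasts 1/12 s, in which the tool goes at most 41.7 mm and 7.16 degrees, less where a joint would pass 70% of its speed; a pose out of reach is approached as far as the arm can. A call with a gripper value outside its range is refused whole. The fingers move at their own pace and stop on an object; "newtons" is the grip in N (left out, the last holds). Time passes only in rows, so rows that repeat a pose let the fingers close. It gives the time, the measured TCP pose, the force and the opening at its end, in the units of the state.
- get_state(): the state, without advancing time (a new reading comes with each control period).
- vision.snapshot(name): name is "side" or "top"; returns a dict with "pixels" (480x640x3 uint8, red, green, blue), "z_map" (480x640 float32, mm along the optical axis (not along the pixel's ray), 0 where there is no reading), "vertical_fov" (degrees; the focal length in pixels is half the picture's height over the tangent of half this angle, whatever the lens; pixels are square), "cx", "cy" (the principal point, pixels), "R" (3x3) and "t" (3): a world point X has camera coordinates R X + t. Camera axes: x right, y down, z forward; pixel columns grow to the right and rows downward; lengths in mm; the calibration is good to about 2 mm. A picture is of the moment at which its call begins.
- order.finish_job(): hands the job in, once; it reports no verdict.
Trained networks look in a picture, given as the dict that the camera call returned (one of the last four; its "shot" number tells which), for a name from the list of things; names that differ only in an ending like _2 or _b are one class to them, and where a whole thing is asked for, a point or a joint stands for the part that bears it (a point fixed in the world has none). Each returns a list of dicts, best first, with "p" (0 to 1); they miss things now and then, are a little off and sometimes report something else, mostly with a low value. They report only what shows in the picture. A call takes as long as a camera call. They do not tell look-alikes from the thing itself.
- models.cut_out(picture, thing): "pixels" (480x640 bool, what is visible of it).
- models.landmark_of(picture, thing): "at" ([x, y, z] in mm, in the coordinates of the camera as it stood for that picture, good to about 4 mm: a listed point, or the origin of a listed thing).
The state is a dict: "time": time; "joints": joint angles; "joint_vel": joint speeds; "effort": joint torques, N m; "ee_pos": TCP position; "tool_rot": TCP orientation; "wrist_force": force on the tool from outside, world axes, zero at the start; "ft_torque": the same for the moment, N m; "opening": finger opening in mm.
Only numpy, scipy, OpenCV 4.12 (cv2) and the standard library are available. Lean on these libraries where they do the work, as an engineer would, in place of code of your own. Each camera call takes 0.05 s, during which the arm holds its last target. There are 200 camera calls.

TASK

Pull the protective cap in the corner of the two fences all the way up, then bring the machined bracket into that corner: foot flat on the worktop, the plain end of its foot (the end away from the upright wall) against the back fence and one long side of the foot against the side fence. Press it so that it touches both fences at once and finish while still holding it pressed there; do not let go. Leave the cap up and the other loose things where they are.

Things in the scene. Friction and masses are not known exactly. Their poses are not given: they have to be found in the camera images.
- corner_stop: Fixed L-shaped corner stop of two plain aluminium fences, each 18 mm wide and 20 mm high, bolted to the worktop (its position and yaw vary). Origin: the inside corner of the L, where the two fence faces would meet, at worktop height. The free corner space is where x < 0 and y < 0 in this frame; x points from the corner space into the back fence, y into the side fence, z up.
- back_fence: The 75 mm long fence at the far end of the corner space; its face towards the part is the plane x = 0 of corner_stop, running from y = 0 to y = -75 mm. Same origin and axes as corner_stop.
- side_fence: The 85 mm long fence on the left of the corner space seen from the robot; its face towards the part is the plane y = 0 of corner_stop, running from x = 0 to x = -85 mm. Same origin and axes as corner_stop.
- corner_cap (a joint): Height of the black plastic protective cap on its vertical slide (m): 0 is fully down, 0.020 fully up (hard stop); it starts 0 to 4 mm up. Held by friction of about 4 N, it stays where it is left. Down, it fills the inside corner with a 14 x 14 mm leg and keeps parts away from the corner (a part stands off by about 15 mm); fully up, the leg's underside is about 21 mm above the worktop.
- cap_grip (a point): Centre of the top of the cap's grip rib, 39 mm above the worktop when the cap is down. The rib is 12 mm thick along the x of corner_stop, 26 mm long along its y and 15 mm tall; it stands on a flat 32 x 32 mm, 4 mm thick plate that lies on the fence tops. Axes as corner_stop. It moves up with the cap.
- machined_bracket: Loose L-shaped milled aluminium bracket, about 0.12 kg: a flat foot 40 x 60 mm, 10 mm thick, with an upright wall (40 mm wide, about 10 mm thick, 42 mm high over the worktop, a round hole through it) along one short end. Origin: centre of the foot's underside. Its axes are turned about z by -0.21 rad from the edges of the foot: use point bracket_foot for the true edges.
- bracket_foot (a point): Centre of the foot's underside of the bracket. x runs along the foot's 40 mm width, y along its 60 mm length towards the upright wall (wall at y = 20 to 30 mm, plain end at y = -30 mm), z up.
- upright_top (a point): Middle of the top edge of the bracket's upright wall, at y = 25 mm and z = 42 mm in bracket_foot, same axes.
- turned_flange: Bystander: round turned steel flange, 57 mm across, 24 mm high, with a hub. Origin: centre of its underside. Leave it where it is.
- moulded_cover: Bystander: black moulded plastic cover, 61 x 70 mm, 16 mm high, open side up, on the near half of the worktop or to the right of the corner stop (another like it lies at the back). Origin: centre of its underside. Leave it where it is.
- gauge_block_2: Bystander: plain rectangular steel block, 19 x 36 mm, 30 mm high, standing behind the corner stop. Origin: centre of its underside. Leave it where it is.
There are look-alikes about, which are no part of the job. Leave any blue, pink or yellow look-alike of the machined_bracket alone.

How it is judged (in metres and radians):
On the way, in this order (a step that is already met when the one before it is completed fails the run):
1. the protective cap is pulled up (value of joint corner_cap above 0.016 m), for 0.2 s.
2. the bracket touches both fences at once (contact force between machined_bracket and back_fence above 1 N and contact force between machined_bracket and side_fence above 1 N), for 0.2 s.
At the end, for the whole second after the job is handed in: Cap still up at least 14 mm; bracket at rest, foot flat (4 mm, 0.06 rad), plain end to the back fence, in line within 0.05 rad, foot centre within 2.5 mm of fully seated, pressing each fence with over 1.5 N, fingers bearing on it with over 1.5 N (value of joint corner_cap above 0.014 m and contact force between machined_bracket and back_fence above 1.5 N and contact force between machined_bracket and side_fence above 1.5 N and contact force between the fingers and machined_bracket above 1.5 N and x of bracket_foot in the frame of corner_stop between -0.0325 and -0.0275 m and y of bracket_foot in the frame of corner_stop between -0.0225 and -0.0175 m and x of upright_top in the frame of corner_stop below -0.045 m and angle between the y axis of bracket_foot and the x axis of corner_stop, either way round below 0.05 rad and angle between bracket_foot's own z axis and vertical below 0.06 rad and height (world z) of bracket_foot below 0.004 m and linear speed of machined_bracket below 0.01 m/s); the arm keeps its last pose, push and grip.
It fails at once if a bystander is shifted by more than 20 mm (distance of any of turned_flange, moulded_cover, gauge_block_2 from where it was at the start of the episode above 0.02 m).
It fails at once if the bracket is jammed against a fence with more than 60 N (contact force between machined_bracket and back_fence above 60 N or contact force between machined_bracket and side_fence above 60 N).
It also fails if it takes over 64 s, if anything falls off the work surface, if the arm or the gripper's body presses on something with over 40 N, if the wrist force passes 120 N, or if a joint passes its speed limit or range.

## Working session

There is one attempt and no reset: what is moved stays moved. The work goes in short steps, Python scripts to look and compute and a tool call to move; the robot and the scene stay as the last step left them, time stands still between calls to the robot, and variables do not carry over. Pictures are saved under pics/ and viewed, about 8 in all and at most 12, crops included, and the job is handed in when it is done.

Besides the shell and the picture viewer there is one more tool, called by a JSON object that holds its "api" and its "payload", one argument or row to a line. step_arm: Moves the arm, as the interface text tells. Its arguments: {"type":"object","properties":{"increments":{"type":"array","items":{"type":"object","properties":{"linear":{"type":"array","items":{"type":"number"}},"delta_rot":{"type":"array","items":{"type":"number"}},"fingers":{"type":"number"}}}},"newtons":{"type":"number"}},"required":["increments"]}

```bash
mkdir -p pics; cat > h.py <<'E'
import numpy as np, cv2
from scipy.spatial.transform import Rotation as Ro
from workcell import get_state, vision, order, models, manip
def f(p): return 240/np.tan(np.radians(p["vertical_fov"])/2)
def w(p,c): return np.array(p["R"]).T@(np.array(c,float)-np.array(p["t"]))
def cloud(p):
    z=p["z_map"].astype(float); v,u=np.mgrid[:480,:640]
    c=np.stack([(u-p["cx"])*z/f(p),(v-p["cy"])*z/f(p),z],-1)
    W=(c-np.array(p["t"]))@np.array(p["R"]); W[z<=0]=np.nan; return W
def pix(p,X):
    c=np.array(p["R"])@np.array(X,float)+np.array(p["t"]); return c[:2]/c[2]*f(p)+[p["cx"],p["cy"]]
def save(p,n,box=None,s=1):
    im=p["pixels"][...,::-1]
    if box: im=im[box[1]:box[3],box[0]:box[2]]
    cv2.imwrite("pics/"+n,cv2.resize(im,None,fx=s,fy=s,interpolation=cv2.INTER_CUBIC))
E
python3 - <<'E'
from h import *
np.set_printoptions(precision=1,suppress=True)
print(manip.grip_depth,get_state())
for n in("top","side"):
    p=vision.snapshot(n); save(p,n+"0.png"); print(n,f(p),w(p,[0,0,0]))
    for t in("corner_stop","cap_grip","machined_bracket","bracket_foot","upright_top","turned_flange","moulded_cover","gauge_block_2"):
        for d in models.landmark_of(p,t)[:4]: print(t,round(d["p"],2),w(p,d["at"]),pix(p,w(p,d["at"])))
E
```

```text
-18.700000000000003 {'time': 0.0, 'joints': array([-1.2,  0.5, -0. ,  1.5,  0. ,  1.1, -0.1]), 'joint_vel': array([ 0., -0., -0.,  0.,  0.,  0.,  0.]), 'effort': array([ -0. , -58.3,   1. , -25.9,   0. ,   0. ,  -0. ]), 'ee_pos': array([249.8, 599.4, 230.4]), 'tool_rot': array([-3.1,  0. ,  2.7]), 'wrist_force': array([-0.2,  0.8, -0.1]), 'ft_torque': array([-0., -0.,  0.]), 'opening': 85.03829324231671}
top 499.08023701712034 [ 353.  -192.7 1050.9]
corner_stop 0.71 [ 585.9 -177.2    0.6] [309.9 227. ]
cap_grip 0.56 [ 588.6 -181.1   42.1] [311.4 221.4]
cap_grip 0.4 [ 691.4 -122.4    2.5] [284.1 180.3]
machined_bracket 0.92 [ 453.5 -342.     4.1] [389.5 286.7]
machined_bracket 0.91 [ 441.6 -459.6   -1.2] [445.2 291.5]
machined_bracket 0.9 [ 349.4 -360.2   -1.4] [400.3 337.1]
machined_bracket 0.73 [ 443.5 -229.3    0.7] [335.9 292.7]
bracket_foot 0.94 [ 351.6 -158.6   -4.2] [302.9 338. ]
bracket_foot 0.88 [ 438.9 -226.2   -3.5] [334.4 295.1]
bracket_foot 0.86 [ 442.1 -456.7    1.9] [444.2 291.2]
bracket_foot 0.57 [ 586.4 -177.    -2.9] [309.9 227.2]
upright_top 0.8 [ 375.  -352.5   41.
[... 625 characters left out ...]
.76 [ 441.7 -461.7   -3. ] [398.8 226.8]
machined_bracket 0.63 [ 352.  -163.7   -0.3] [416.9 297.6]
bracket_foot 0.89 [ 352.6 -160.3    1.5] [416.2 297.6]
bracket_foot 0.88 [ 435.8 -225.4   -0.3] [375.3 273.7]
bracket_foot 0.85 [ 350.3 -360.1   -3.9] [434.6 250.6]
bracket_foot 0.85 [ 444.4 -457.1   -4.4] [397.2 228. ]
upright_top 0.94 [ 431.5 -365.2   44.9] [395.  222.3]
upright_top 0.93 [ 463.  -463.9   44.4] [390.1 205.2]
upright_top 0.81 [ 378.3 -353.9   42.1] [421.  228.5]
upright_top 0.79 [ 370.  -171.1   40.5] [407.7 271.5]
turned_flange 0.86 [437.    9.8   1.2] [332.2 349.5]
moulded_cover 0.66 [ 574.9 -333.9   -0.1] [322.1 241.1]
gauge_block_2 0.71 [ 691.6 -127.3    3.7] [220.1 276.9]
```

```bash
python3 - <<'E'
from h import *
p=vision.snapshot("top"); save(p,"crop1.png",(200,160,480,370),2.8)
E
```

```text
(no output)
```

View pics/crop1.png

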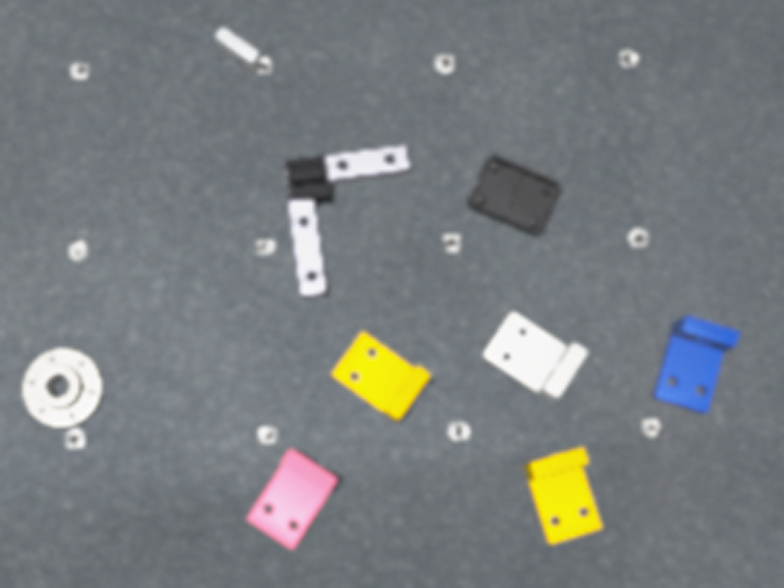

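White bracket-like parts: five shapes in the crop, yellow (380,375), yellow (565,497), pink (293,498), blue (697,365) and bare metal at crop (535,355) = full (391,287). Only the last is unpainted aluminium. It is the one at world (453,-341), with its wall to the lower right. Corner stop is at crop (310,190), the cap is black. Next, the exact poses from depth.

```bash
python3 - <<'E'
from h import *
np.set_printoptions(precision=2,suppress=True)
p=vision.snapshot("top"); C=cloud(p); hsv=cv2.cvtColor(p["pixels"],cv2.COLOR_RGB2HSV)
def rect(m,name):
    q=C[m][:,:2].astype(np.float32); (c,s,a)=cv2.minAreaRect(q); print(name,len(q),"c",np.array(c),"size",np.array(s),"ang",a,"medz",np.median(C[m][:,2]))
Z=C[...,2]; print("table z",np.nanmedian(Z[150:350,200:480]))
def near(x,y,r): return np.hypot(C[...,0]-x,C[...,1]-y)<r
b=near(448,-347,55)
rect(b&(Z>4)&(Z<16),"foot"); rect(b&(Z>36),"wall"); rect(b&(Z>4),"all")
s=near(560,-200,110); br=hsv[...,2]
m=(s&(Z>15)&(Z<24)&(br>120)).astype(np.uint8)
n,l,st,ce=cv2.connectedComponentsWithStats(m)
for i in range(1,n):
    if st[i,4]>40: rect(l==i,f"fence {ce[i]}")
k=near(590,-180,40)
for lo,hi in((20,32),(34,50)): rect(k&(br<90)&(Z>lo)&(Z<hi),f"cap{lo}")
q=C[k&(br<90)&(Z>20)][:,2]; print(np.histogram(q,bins=np.arange(20,50,2)))
p2=vision.snapshot("side"); C2=cloud(p2); Z2=C2[...,2]; print("side")
k=np.hypot(C2[...,0]-590,C2[...,1]+180)<40
C=C2; br2=cv2.cvtColor(p2["pixels"],cv2.COLOR_RGB2HSV)[...,2]
rect(k&(br2<90)&(Z2>37),"captop"); 
b=np.hypot(C2[...,0]-448,C2[...,1]+347)<55
rect(b&(Z2>38),"walltop"); 
for d in models.landmark_of(p2,"cap_grip")[:1]+models.landmark_of(p2,"corner_stop")[:1]: print(w(p2,d["at"]))
E
```

```text
table z 0.43223294638899024
foot 474 c [ 448.37 -345.77] size [98.84 92.8 ] ang 86.28843688964844 medz 9.746685111565034
wall 125 c [ 439.46 -361.26] size [12.39 40.08] ang 54.575252532958984 medz 42.22327276351591
all 621 c [ 448.37 -345.77] size [98.84 92.8 ] ang 86.28843688964844 medz 10.68395591826713
fence [331.   217.87] 233 c [ 601.1  -222.66] size [18.97 59.82] ang 7.523265838623047 medz 20.246843083143343
fence [309.52 247.91] 281 c [ 538.01 -175.83] size [73.63 17.85] ang 7.060666084289551 medz 20.351555374177487
cap20 109 c [ 588.18 -177.98] size [31.53 30.99] ang 7.028326988220215 medz 27.370550399612785
cap34 78 c [ 589.26 -176.52] size [12.9  25.02] ang 5.550992012023926 medz 41.47672331415174
(array([ 1,  5, 19, 43, 34,  7,  3,  3,  3,  9, 33, 23,  6,  1]), array([20, 22, 24, 26, 28, 30, 32, 34, 36, 38, 40, 42, 44, 46, 48]))
side
captop 46 c [ 588.72 -174.99] size [10.26 27.68] ang 8.581962585449219 medz 40.580229146985516
walltop 72 c [ 439.53 -359.54] size [13.95 41.31] ang 53.04990005493164 medz 41.15022174228144
[ 588.58 -172.99   43.99]
[ 585.5  -179.54   -2.64]
```

```bash
cat >> h.py <<'E'
def plan(x,y,z,yaw_y):
    "target TCP xyz (mm) and world angle of tool y (deg), tool down"
    s=get_state(); R=Ro.from_euler("xyz",s["tool_rot"]); d=np.array([x,y,z])-s["ee_pos"]
    a=np.radians(yaw_y); T=np.array([[-np.sin(a),np.cos(a),0],[np.cos(a),np.sin(a),0],[0,0,-1]]).T
    X=np.cross(T[:,1],[0,0,-1]); T=np.stack([X,T[:,1],[0,0,-1]],1)
    rv=np.degrees((R.inv()*Ro.from_matrix(T)).as_rotvec())
    np.set_printoptions(precision=2,suppress=True)
    print("t %.2f"%s["time"],"pos",s["ee_pos"],"toolY",np.degrees(np.arctan2(*R.as_matrix()[[1,0],1])),"lin",R.inv().apply(d),"rot",rv,"F",s["wrist_force"],"op",s["opening"],"j",s["joints"])
E
python3 -c "
from h import *
plan(588.6,-176.3,150,7.2)"
```

```text
t 1.15 pos [250.01 600.   231.29] toolY 67.383300710738 lin [-611.09 -586.4    81.29] rot [ 0.    0.   60.18] F [-0.78  0.27  0.92] op 85.1108414454726 j [-1.24  0.54 -0.    1.54  0.    1.07 -0.07]
```

{"api": "step_arm", "payload": {
  "increments": [
    {"linear": [-144, -138, 0], "delta_rot": [0, 0, 0], "fingers": 40},
    {"linear": [-144, -138, 0], "delta_rot": [0, 0, 0], "fingers": 40},
    {"linear": [-144, -138, 0], "delta_rot": [0, 0, 0], "fingers": 40},
    {"linear": [-144, -138, 0], "delta_rot": [0, 0, 0], "fingers": 40},
    {"linear": [-144, -138, 0], "delta_rot": [0, 0, 0], "fingers": 40}
  ],
  "newtons": 50
}}

```text
time: 1.57
ee_pos: [331.3, 413.9, 231.4]
tool_rot: [-3.141, 0.001, 2.745]
wrist_force: [1.0, 0.1, 0.2]
opening: 40.1
```

{"api": "step_arm", "payload": {
  "increments": [
    {"linear": [-144, -138, 0], "delta_rot": [0, 0, 0], "fingers": 40},
    {"linear": [-144, -138, 0], "delta_rot": [0, 0, 0], "fingers": 40},
    {"linear": [-144, -138, 0], "delta_rot": [0, 0, 0], "fingers": 40},
    {"linear": [-144, -138, 0], "delta_rot": [0, 0, 0], "fingers": 40},
    {"linear": [-144, -138, 0], "delta_rot": [0, 0, 0], "fingers": 40}
  ]
}}

```text
time: 1.98
ee_pos: [410.8, 231.2, 231.6]
tool_rot: [3.142, 0.001, 2.745]
wrist_force: [0.1, 0.4, -0.4]
opening: 40.2
```

{"api": "step_arm", "payload": {
  "increments": [
    {"linear": [-144, -138, 0], "delta_rot": [0, 0, 0], "fingers": 40},
    {"linear": [-144, -138, 0], "delta_rot": [0, 0, 0], "fingers": 40},
    {"linear": [-144, -138, 0], "delta_rot": [0, 0, 0], "fingers": 40},
    {"linear": [-144, -138, 0], "delta_rot": [0, 0, 0], "fingers": 40},
    {"linear": [-144, -138, 0], "delta_rot": [0, 0, 0], "fingers": 40}
  ]
}}

```text
time: 2.4
ee_pos: [490.5, 48.2, 231.8]
tool_rot: [-3.142, 0.001, 2.745]
wrist_force: [0.0, 0.3, -0.6]
opening: 40.1
```

```bash
python3 -c "
from h import *
plan(588.6,-176.3,150,7.2)"
```

```text
t 2.40 pos [490.55  48.22 231.78] toolY 67.25293737040082 lin [-177.13 -169.14   82.03] rot [ 0.04  0.07 60.05] F [ 0.04  0.27 -0.65] op 40.14196763188454 j [-0.4   0.27  0.25  1.96 -0.08  0.92  1.06]
```

{"api": "step_arm", "payload": {
  "increments": [
    {"linear": [-35, -34, 10], "delta_rot": [0, 0, 7], "fingers": 40},
    {"linear": [-70, -67, 20], "delta_rot": [0, 0, 14], "fingers": 40},
    {"linear": [-105, -100, 30], "delta_rot": [0, 0, 21], "fingers": 40},
    {"linear": [-130, -124, 40], "delta_rot": [0, 0, 28], "fingers": 40},
    {"linear": [-155, -148, 50], "delta_rot": [0, 0, 35], "fingers": 40}
  ]
}}

```text
time: 2.82
ee_pos: [572.1, -136.0, 184.5]
tool_rot: [3.141, 0.001, 2.13]
wrist_force: [1.3, 0.8, 0.8]
opening: 39.9
```

{"api": "step_arm", "payload": {
  "increments": [
    {"linear": [0, 0, 0], "delta_rot": [0, 0, 7], "fingers": 40},
    {"linear": [0, 0, 0], "delta_rot": [0, 0, 14], "fingers": 40},
    {"linear": [0, 0, 0], "delta_rot": [0, 0, 21], "fingers": 40},
    {"linear": [0, 0, 0], "delta_rot": [0, 0, 25], "fingers": 40},
    {"linear": [0, 0, 0], "delta_rot": [0, 0, 25], "fingers": 40}
  ]
}}

```text
time: 3.23
ee_pos: [571.2, -133.9, 184.3]
tool_rot: [-3.141, 0.0, 1.698]
wrist_force: [-0.2, 0.3, -0.7]
opening: 40.1
```

```bash
python3 -c "
from h import *
plan(588.6,-176.3,90,7.2)"
```

```text
t 3.23 pos [ 571.22 -133.92  184.35] toolY 7.260628747447022 lin [-44.22  11.91  94.35] rot [-0.01  0.01  0.06] F [-0.18  0.3  -0.71] op 40.066680488060804 j [-0.23  0.53  0.52  1.78 -0.32  0.92  0.56]
```

{"api": "step_arm", "payload": {
  "increments": [
    {"linear": [-22, 6, 30], "delta_rot": [0, 0, 0], "fingers": 40},
    {"linear": [-44, 12, 60], "delta_rot": [0, 0, 0], "fingers": 40},
    {"linear": [-44, 12, 90], "delta_rot": [0, 0, 0], "fingers": 40},
    {"linear": [-44, 12, 100], "delta_rot": [0, 0, 0], "fingers": 40},
    {"linear": [-44, 12, 100], "delta_rot": [0, 0, 0], "fingers": 40}
  ]
}}

```text
time: 3.65
ee_pos: [586.6, -175.0, 81.9]
tool_rot: [-3.137, -0.003, 1.701]
wrist_force: [-0.5, 0.4, 1.1]
opening: 40.0
```

```bash
python3 -c "
from h import *
plan(588.6,-176.3,30.5,7.2)
p=vision.snapshot('side'); save(p,'capgrip.png',(200,170,400,320),4)"
```

```text
t 3.65 pos [ 586.59 -175.03   81.86] toolY 7.484397051397902 lin [-1.65  2.09 51.34] rot [-0.29 -0.14  0.28] F [-0.47  0.36  1.09] op 40.0123163002041 j [-0.1   0.71  0.44  1.76 -0.41  0.78  0.68]
```

View pics/capgrip.png

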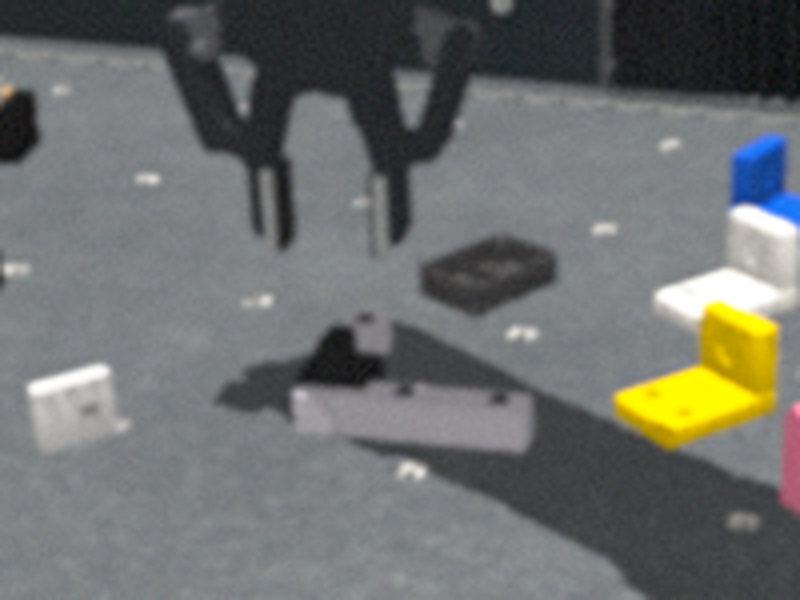

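Fingers at crop (270,240)/(385,245) straddle the black cap below at (335,345). Descending on it and closing.

{"api": "step_arm", "payload": {
  "increments": [
    {"linear": [-1.5, 2, 20], "delta_rot": [0, 0, 0], "fingers": 40},
    {"linear": [-1.5, 2, 40], "delta_rot": [0, 0, 0], "fingers": 40},
    {"linear": [-1.5, 2, 50], "delta_rot": [0, 0, 0], "fingers": 40},
    {"linear": [-1.5, 2, 51], "delta_rot": [0, 0, 0], "fingers": 40},
    {"linear": [-1.5, 2, 51], "delta_rot": [0, 0, 0], "fingers": 40}
  ]
}}

```text
time: 4.12
ee_pos: [591.4, -177.1, 34.5]
tool_rot: [3.141, 0.0, 1.701]
wrist_force: [-0.8, 0.4, 0.2]
opening: 40.1
```

{"api": "step_arm", "payload": {
  "increments": [
    {"linear": [0, 0, 0], "delta_rot": [0, 0, 0], "fingers": 5},
    {"linear": [0, 0, 0], "delta_rot": [0, 0, 0], "fingers": 5},
    {"linear": [0, 0, 0], "delta_rot": [0, 0, 0], "fingers": 5},
    {"linear": [0, 0, 0], "delta_rot": [0, 0, 0], "fingers": 5},
    {"linear": [0, 0, 0], "delta_rot": [0, 0, 0], "fingers": 5}
  ]
}}

```text
time: 4.53
ee_pos: [590.2, -177.8, 34.0]
tool_rot: [-3.141, -0.0, 1.699]
wrist_force: [-5.1, -0.4, 4.1]
opening: 9.7
```

```bash
python3 -c "
from h import *
plan(588.6,-176.3,50,7.2)"
```

```text
t 4.53 pos [ 590.17 -177.84   33.95] toolY 7.343730410427318 lin [  1.73  -1.37 -16.05] rot [-0.05 -0.    0.14] F [-5.07 -0.43  4.14] op 9.739600361884346 j [-0.07  0.78  0.41  1.76 -0.45  0.7   0.71]
```

{"api": "step_arm", "payload": {
  "increments": [
    {"linear": [0, 0, -5], "delta_rot": [0, 0, 0], "fingers": 5},
    {"linear": [0, 0, -10], "delta_rot": [0, 0, 0], "fingers": 5},
    {"linear": [0, 0, -15], "delta_rot": [0, 0, 0], "fingers": 5},
    {"linear": [0, 0, -18], "delta_rot": [0, 0, 0], "fingers": 5},
    {"linear": [0, 0, -19], "delta_rot": [0, 0, 0], "fingers": 5}
  ]
}}

```text
time: 4.95
ee_pos: [590.1, -177.8, 52.8]
tool_rot: [-3.141, 0.0, 1.699]
wrist_force: [-3.6, -2.0, -11.4]
opening: 10.1
```

{"api": "step_arm", "payload": {
  "increments": [
    {"linear": [0, 0, -1], "delta_rot": [0, 0, 0], "fingers": 5},
    {"linear": [0, 0, -1], "delta_rot": [0, 0, 0], "fingers": 5},
    {"linear": [0, 0, -1], "delta_rot": [0, 0, 0], "fingers": 5}
  ]
}}

```text
time: 5.2
ee_pos: [590.1, -177.7, 52.8]
tool_rot: [-3.14, 0.0, 1.699]
wrist_force: [-3.6, -4.2, -12.1]
opening: 9.9
```

```bash
python3 -c "
from h import *
plan(588.6,-176.3,50,7.2)"
```

```text
t 5.20 pos [ 590.1  -177.73   52.81] toolY 7.366259954422511 lin [ 1.61 -1.3   2.81] rot [-0.08  0.01  0.17] F [ -3.57  -4.22 -12.08] op 9.949097020684983 j [-0.08  0.75  0.42  1.75 -0.43  0.73  0.7 ]
```

{"api": "step_arm", "payload": {
  "increments": [
    {"linear": [0, 0, 0], "delta_rot": [0, 0, 0], "fingers": 35},
    {"linear": [0, 0, 0], "delta_rot": [0, 0, 0], "fingers": 35},
    {"linear": [0, 0, 0], "delta_rot": [0, 0, 0], "fingers": 35},
    {"linear": [0, 0, -10], "delta_rot": [0, 0, 0], "fingers": 35},
    {"linear": [0, 0, -40], "delta_rot": [0, 0, 0], "fingers": 35}
  ]
}}

```text
time: 5.62
ee_pos: [589.2, -175.8, 91.7]
tool_rot: [-3.137, -0.003, 1.701]
wrist_force: [1.2, 1.0, -0.0]
opening: 35.0
```

{"api": "step_arm", "payload": {
  "increments": [
    {"linear": [0, 0, -40], "delta_rot": [0, 0, 0], "fingers": 35},
    {"linear": [0, 0, -80], "delta_rot": [0, 0, 0], "fingers": 35},
    {"linear": [0, 0, -80], "delta_rot": [0, 0, 0], "fingers": 35}
  ]
}}

```text
time: 5.87
ee_pos: [596.2, -179.4, 183.0]
tool_rot: [3.128, 0.005, 1.699]
wrist_force: [0.6, -2.1, 1.1]
opening: 35.3
```

```bash
python3 -c "
from h import *
plan(439.5,-360.5,150,54)
p=vision.snapshot('side'); C=cloud(p)
br=p['pixels'].max(2); k=(np.hypot(C[...,0]-589,C[...,1]+177)<22)&(br<90)&(C[...,2]>15)&(C[...,2]<75)
print(np.histogram(C[k][:,2],bins=np.arange(16,76,4)))"
```

```text
t 5.87 pos [ 596.22 -179.41  182.97] toolY 7.366677194727699 lin [-159.35 -179.09   31.23] rot [  0.64   0.58 -46.63] F [ 0.6  -2.07  1.14] op 35.258655931394905 j [-0.14  0.58  0.52  1.69 -0.34  0.94  0.63]
(array([ 0,  8, 21, 17, 11,  8, 55, 65, 22, 22, 39,  0,  0,  0]), array([16, 20, 24, 28, 32, 36, 40, 44, 48, 52, 56, 60, 64, 68, 72]))
```

Cap top now at ~59 mm, so it is fully up. Moving to the bracket.

{"api": "step_arm", "payload": {
  "increments": [
    {"linear": [-32, -36, 0], "delta_rot": [0, 0, -7], "fingers": 35},
    {"linear": [-60, -68, 0], "delta_rot": [0, 0, -14], "fingers": 35},
    {"linear": [-86, -98, 0], "delta_rot": [0, 0, -21], "fingers": 35},
    {"linear": [-112, -127, 0], "delta_rot": [0, 0, -28], "fingers": 35},
    {"linear": [-138, -156, 0], "delta_rot": [0, 0, -35], "fingers": 35}
  ]
}}

```text
time: 6.33
ee_pos: [452.8, -335.1, 173.9]
tool_rot: [3.141, 0.0, 2.317]
wrist_force: [-0.3, -0.2, -0.6]
opening: 35.1
```

{"api": "step_arm", "payload": {
  "increments": [
    {"linear": [0, 0, 0], "delta_rot": [0, 0, -6], "fingers": 35},
    {"linear": [0, 0, 0], "delta_rot": [0, 0, -11.5], "fingers": 35},
    {"linear": [0, 0, 0], "delta_rot": [0, 0, -11.5], "fingers": 35},
    {"linear": [0, 0, 0], "delta_rot": [0, 0, -11.5], "fingers": 35}
  ]
}}

```text
time: 6.67
ee_pos: [454.3, -334.0, 173.7]
tool_rot: [3.141, 0.0, 2.509]
wrist_force: [1.1, 0.3, -0.4]
opening: 34.8
```

```bash
python3 -c "
from h import *
plan(439.5,-360.5,80,54)"
```

```text
t 6.67 pos [ 454.25 -333.96  173.7 ] toolY 53.74256030895777 lin [ -3.77 -30.2   93.67] rot [ 0.05  0.02 -0.26] F [ 1.09  0.27 -0.43] op 34.79724746676204 j [ 0.3   0.48  0.34  1.84 -0.2   0.86  1.67]
```

{"api": "step_arm", "payload": {
  "increments": [
    {"linear": [-2, -15, 20], "delta_rot": [0, 0, 0], "fingers": 35},
    {"linear": [-3.8, -30.2, 50], "delta_rot": [0, 0, 0], "fingers": 35},
    {"linear": [-3.8, -30.2, 80], "delta_rot": [0, 0, 0], "fingers": 35},
    {"linear": [-3.8, -30.2, 93], "delta_rot": [0, 0, 0], "fingers": 35},
    {"linear": [-3.8, -30.2, 93], "delta_rot": [0, 0, 0], "fingers": 35}
  ]
}}

```text
time: 7.08
ee_pos: [438.0, -358.6, 77.6]
tool_rot: [3.141, -0.006, 2.511]
wrist_force: [-0.1, 1.2, 1.5]
opening: 35.0
```

{"api": "step_arm", "payload": {
  "increments": [
    {"linear": [0, 0, 0], "delta_rot": [0, 0, 0], "fingers": 35}
  ]
}}

```text
time: 7.17
ee_pos: [439.8, -360.1, 80.5]
tool_rot: [3.141, -0.001, 2.512]
wrist_force: [0.6, -0.4, 0.9]
opening: 34.8
```

```bash
python3 -c "
from h import *
plan(439.5,-360.5,15,54)
p=vision.snapshot('side'); save(p,'br.png',(320,130,470,290),4)"
```

```text
t 7.17 pos [ 439.85 -360.05   80.55] toolY 53.90302020761893 lin [-0.04 -0.58 65.55] rot [ 0.02 -0.05 -0.1 ] F [ 0.62 -0.36  0.86] op 34.777067663824 j [ 0.39  0.62  0.29  1.87 -0.27  0.69  1.78]
```

View pics/br.png

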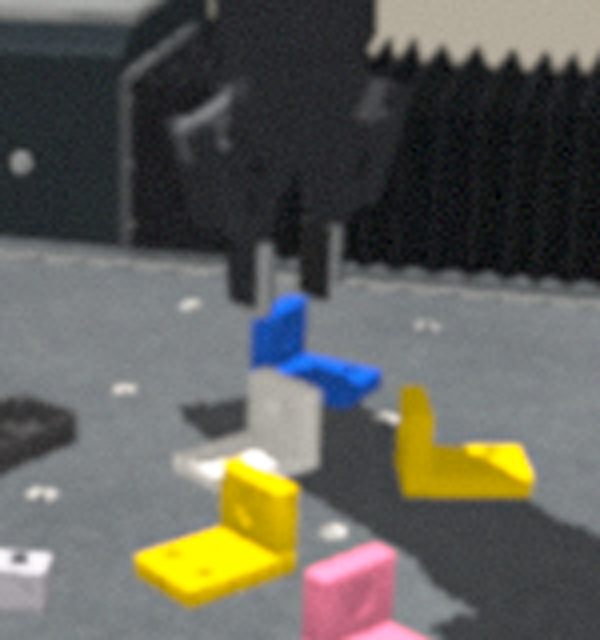

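The gripper (285,290) is above the bare-metal bracket's wall (285,420), with the neighbours clear. Descending and gripping.

{"api": "step_arm", "payload": {
  "increments": [
    {"linear": [0, 0, 20], "delta_rot": [0, 0, 0], "fingers": 35},
    {"linear": [0, 0, 40], "delta_rot": [0, 0, 0], "fingers": 35},
    {"linear": [0, 0, 60], "delta_rot": [0, 0, 0], "fingers": 35},
    {"linear": [0, -0.5, 65], "delta_rot": [0, 0, 0], "fingers": 35},
    {"linear": [0, -0.5, 65], "delta_rot": [0, 0, 0], "fingers": 35}
  ]
}}

```text
time: 7.63
ee_pos: [439.2, -361.1, 15.7]
tool_rot: [3.141, -0.0, 2.512]
wrist_force: [0.0, -1.2, 0.3]
opening: 34.7
```

{"api": "step_arm", "payload": {
  "increments": [
    {"linear": [0, 0, 0], "delta_rot": [0, 0, 0], "fingers": 4},
    {"linear": [0, 0, 0], "delta_rot": [0, 0, 0], "fingers": 4},
    {"linear": [0, 0, 0], "delta_rot": [0, 0, 0], "fingers": 4},
    {"linear": [0, 0, 0], "delta_rot": [0, 0, 0], "fingers": 4},
    {"linear": [0, 0, 0], "delta_rot": [0, 0, 0], "fingers": 4}
  ],
  "newtons": 60
}}

```text
time: 8.05
ee_pos: [440.1, -362.1, 17.3]
tool_rot: [3.141, 0.003, 2.511]
wrist_force: [-0.4, 1.0, 7.8]
opening: 10.9
```

```bash
python3 -c "
from h import *
plan(439.5,-360.5,70,54)"
```

```text
t 8.05 pos [ 440.15 -362.11   17.32] toolY 53.88258317933472 lin [  1.31   0.94 -52.69] rot [ 0.02  0.17 -0.12] F [-0.43  1.05  7.76] op 10.891083997152268 j [ 0.43  0.73  0.24  1.88 -0.31  0.57  1.81]
```

{"api": "step_arm", "payload": {
  "increments": [
    {"linear": [0, 0, -10], "delta_rot": [0, 0, 0], "fingers": 4},
    {"linear": [0, 0, -25], "delta_rot": [0, 0, 0], "fingers": 4},
    {"linear": [0, 0, -45], "delta_rot": [0, 0, 0], "fingers": 4},
    {"linear": [0, 0, -65], "delta_rot": [0, 0, 0], "fingers": 4},
    {"linear": [0, 0, -65], "delta_rot": [0, 0, 0], "fingers": 4}
  ]
}}

```text
time: 8.47
ee_pos: [440.9, -363.3, 84.9]
tool_rot: [3.142, 0.007, 2.511]
wrist_force: [-0.3, -0.8, -0.8]
opening: 10.7
```

{"api": "step_arm", "payload": {
  "increments": [
    {"linear": [0, 0, 0], "delta_rot": [0, 0, 5], "fingers": 4},
    {"linear": [0, 0, 0], "delta_rot": [0, 0, 10], "fingers": 4},
    {"linear": [0, 0, 0], "delta_rot": [0, 0, 15], "fingers": 4},
    {"linear": [0, 0, 0], "delta_rot": [0, 0, 20], "fingers": 4},
    {"linear": [0, 0, 0], "delta_rot": [0, 0, 25], "fingers": 4}
  ]
}}

```text
time: 8.88
ee_pos: [438.7, -361.1, 80.5]
tool_rot: [3.142, -0.0, 2.071]
wrist_force: [-0.5, 0.9, -0.8]
opening: 11.3
```

{"api": "step_arm", "payload": {
  "increments": [
    {"linear": [0, 0, 0], "delta_rot": [0, 0, 5], "fingers": 4},
    {"linear": [0, 0, 0], "delta_rot": [0, 0, 10], "fingers": 4},
    {"linear": [0, 0, 0], "delta_rot": [0, 0, 15], "fingers": 4},
    {"linear": [0, 0, 0], "delta_rot": [0, 0, 20], "fingers": 4},
    {"linear": [0, 0, 0], "delta_rot": [0, 0, 21.7], "fingers": 4}
  ]
}}

```text
time: 9.3
ee_pos: [438.8, -361.0, 80.4]
tool_rot: [-3.141, -0.0, 1.693]
wrist_force: [0.3, 0.2, -0.7]
opening: 10.8
```

```bash
python3 -c "
from h import *
plan(516.3,-221.9,82,7.2)"
```

```text
t 9.30 pos [ 438.79 -361.     80.42] toolY 6.985111077191274 lin [128.65  93.86  -1.58] rot [-0.02 -0.01 -0.21] F [ 0.32  0.2  -0.66] op 10.78558696650145 j [ 0.24  0.66  0.5   1.88 -0.47  0.72  1.13]
```

{"api": "step_arm", "payload": {
  "increments": [
    {"linear": [20, 15, 0], "delta_rot": [0, 0, 0], "fingers": 4},
    {"linear": [48, 35, 0], "delta_rot": [0, 0, 0], "fingers": 4},
    {"linear": [76, 55, 0], "delta_rot": [0, 0, 0], "fingers": 4},
    {"linear": [104, 76, 0], "delta_rot": [0, 0, 0], "fingers": 4},
    {"linear": [128, 93, 0], "delta_rot": [0, 0, 0], "fingers": 4}
  ]
}}

```text
time: 9.72
ee_pos: [516.3, -220.1, 80.5]
tool_rot: [3.141, -0.001, 1.699]
wrist_force: [-0.1, 0.5, -0.8]
opening: 10.7
```

{"api": "step_arm", "payload": {
  "increments": [
    {"linear": [0, 0, 0], "delta_rot": [0, 0, 0], "fingers": 4},
    {"linear": [0, 0, 0], "delta_rot": [0, 0, 0], "fingers": 4}
  ]
}}

```text
time: 9.88
ee_pos: [516.2, -220.2, 80.3]
tool_rot: [3.141, -0.001, 1.702]
wrist_force: [-0.3, -1.1, -1.9]
opening: 11.0
```

```bash
python3 - <<'E'
from h import *
plan(516.3,-221.9,18,7.2)
p=vision.snapshot('side'); save(p,'carry.png',(230,170,430,320),4)
for n in ("bracket_foot","upright_top"):
    for d in models.landmark_of(p,n):
        x=w(p,d["at"])
        if np.hypot(x[0]-525,x[1]+215)<60: print(n,d["p"],x)
t=vision.snapshot('top'); C=cloud(t); hs=cv2.cvtColor(t["pixels"],cv2.COLOR_RGB2HSV)
m=(np.hypot(C[...,0]-535,C[...,1]+220)<50)&(C[...,2]>55)&(C[...,2]<85)&(hs[...,2]>120)
q=C[m]; A=np.c_[q[:,:2]-q[:,:2].mean(0),np.ones(len(q))]; print(len(q),"plane",np.linalg.lstsq(A,q[:,2],rcond=None)[0],cv2.minAreaRect(q[:,:2].astype(np.float32)))
E
```

```text
t 9.88 pos [ 516.19 -220.22   80.3 ] toolY 7.516159565265745 lin [-1.75 -0.12 62.3 ] rot [ 0.01 -0.06  0.32] F [-0.33 -1.14 -1.88] op 11.003913854622843 j [-0.05  0.65  0.51  1.9  -0.48  0.71  0.87]
bracket_foot 0.97 [ 532.92 -216.5    63.99]
upright_top 0.93 [ 511.96 -223.52  106.68]
0 plane [0. 0. 0.] ((0.0, 0.0), (0.0, 0.0), 0.0)<stdin>:10: RuntimeWarning: Mean of empty slice.
  ret = um.true_divide(
```

View pics/carry.png

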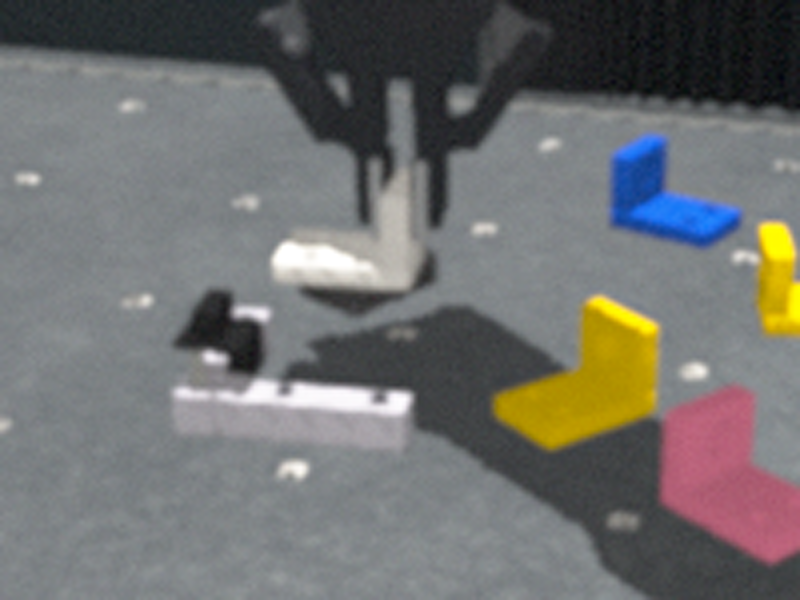

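Picture: bracket held level at (350,260), cap up at (225,335) above the fences, path clear. Lowering at a standoff from both fences.

{"api": "step_arm", "payload": {
  "increments": [
    {"linear": [-1.5, 0, 20], "delta_rot": [0, 0, 0], "fingers": 4},
    {"linear": [-1.5, 0, 40], "delta_rot": [0, 0, 0], "fingers": 4},
    {"linear": [-1.5, 0, 55], "delta_rot": [0, 0, 0], "fingers": 4},
    {"linear": [-1.5, 0, 60], "delta_rot": [0, 0, 0], "fingers": 4},
    {"linear": [-1.5, 0, 60], "delta_rot": [0, 0, 0], "fingers": 4}
  ]
}}

```text
time: 10.5
ee_pos: [513.9, -224.9, 19.5]
tool_rot: [-3.139, -0.001, 1.695]
wrist_force: [-0.1, -0.1, -0.7]
opening: 10.9
```

{"api": "step_arm", "payload": {
  "increments": [
    {"linear": [0, 0, 1], "delta_rot": [0, 0, 0], "fingers": 4},
    {"linear": [0, 0, 1.5], "delta_rot": [0, 0, 0], "fingers": 4},
    {"linear": [0, 0, 1.5], "delta_rot": [0, 0, 0], "fingers": 4}
  ]
}}

```text
time: 10.75
ee_pos: [515.9, -224.7, 19.8]
tool_rot: [3.14, 0.001, 1.696]
wrist_force: [0.3, 0.7, -1.6]
opening: 11.0
```

{"api": "step_arm", "payload": {
  "increments": [
    {"linear": [0, 0, 1], "delta_rot": [0, 0, 0], "fingers": 4},
    {"linear": [0, 0, 1], "delta_rot": [0, 0, 0], "fingers": 4}
  ]
}}

```text
time: 10.92
ee_pos: [515.6, -224.3, 18.4]
tool_rot: [3.141, 0.0, 1.696]
wrist_force: [0.4, -0.5, -0.4]
opening: 10.5
```

```bash
python3 -c "
from h import *
plan(534.5,-207,17.3,7.2)"
```

```text
t 10.92 pos [ 515.63 -224.26   18.38] toolY 7.19188299685017 lin [14.76 20.88  1.09] rot [ 0.04  0.01 -0.01] F [ 0.42 -0.46 -0.38] op 10.516559881265584 j [ 0.    0.75  0.44  1.91 -0.54  0.6   0.92]
```

Continue down by 0.5 mm steps to table contact.

{"api": "step_arm", "payload": {
  "increments": [
    {"linear": [0, 0, 0.5], "delta_rot": [0, 0, 0], "fingers": 4},
    {"linear": [0, 0, 0.8], "delta_rot": [0, 0, 0], "fingers": 4},
    {"linear": [0, 0, 0.8], "delta_rot": [0, 0, 0], "fingers": 4}
  ]
}}

```text
time: 11.17
ee_pos: [515.5, -224.2, 17.4]
tool_rot: [3.141, -0.0, 1.696]
wrist_force: [-0.6, 1.0, 1.0]
opening: 10.9
```

{"api": "step_arm", "payload": {
  "increments": [
    {"linear": [0, 0, 0.5], "delta_rot": [0, 0, 0], "fingers": 4},
    {"linear": [0, 0, 0.7], "delta_rot": [0, 0, 0], "fingers": 4},
    {"linear": [0, 0, 0.7], "delta_rot": [0, 0, 0], "fingers": 4}
  ]
}}

```text
time: 11.42
ee_pos: [515.5, -224.2, 17.4]
tool_rot: [3.141, -0.001, 1.696]
wrist_force: [-2.2, 2.4, 10.4]
opening: 10.6
```

{"api": "step_arm", "payload": {
  "increments": [
    {"linear": [0, 0, 0.5], "delta_rot": [0, 0, 0], "fingers": 4},
    {"linear": [0, 0, 0.5], "delta_rot": [0, 0, 0], "fingers": 4}
  ]
}}

```text
time: 11.58
ee_pos: [515.5, -224.2, 17.3]
tool_rot: [3.141, -0.001, 1.696]
wrist_force: [-4.4, 1.9, 15.9]
opening: 10.9
```

{"api": "step_arm", "payload": {
  "increments": [
    {"linear": [0, 0, -0.9], "delta_rot": [0, 0, 0], "fingers": 4},
    {"linear": [3, 5, -0.9], "delta_rot": [0, 0, 0], "fingers": 4},
    {"linear": [6, 9, -0.9], "delta_rot": [0, 0, 0], "fingers": 4},
    {"linear": [9, 14, -0.9], "delta_rot": [0, 0, 0], "fingers": 4},
    {"linear": [9, 14, -0.9], "delta_rot": [0, 0, 0], "fingers": 4}
  ]
}}

```text
time: 12.0
ee_pos: [528.7, -214.3, 17.3]
tool_rot: [3.141, 0.002, 1.696]
wrist_force: [-1.4, -1.2, 4.9]
opening: 10.9
```

{"api": "step_arm", "payload": {
  "increments": [
    {"linear": [0, 1, 0], "delta_rot": [0, 0, 0], "fingers": 4},
    {"linear": [0, 2, 0], "delta_rot": [0, 0, 0], "fingers": 4},
    {"linear": [0, 3, 0], "delta_rot": [0, 0, 0], "fingers": 4},
    {"linear": [0, 3, 0], "delta_rot": [0, 0, 0], "fingers": 4}
  ]
}}

```text
time: 12.33
ee_pos: [529.3, -214.2, 17.3]
tool_rot: [-3.139, 0.0, 1.695]
wrist_force: [-8.2, -1.5, 13.3]
opening: 10.7
```

{"api": "step_arm", "payload": {
  "increments": [
    {"linear": [0, 0.5, 0], "delta_rot": [0, 0, 0], "fingers": 4},
    {"linear": [0, 1, 0], "delta_rot": [0, 0, 0], "fingers": 4},
    {"linear": [0, 1, 0], "delta_rot": [0, 0, 0], "fingers": 4}
  ]
}}

```text
time: 12.58
ee_pos: [529.9, -214.1, 17.3]
tool_rot: [-3.138, -0.0, 1.695]
wrist_force: [-9.7, -0.4, 14.0]
opening: 10.5
```

```bash
python3 -c "
from h import *
plan(534.5,-207,17.3,7.2)"
```

```text
t 12.58 pos [ 529.95 -214.13   17.32] toolY 7.088831239291188 lin [6.52 5.4  0.  ] rot [-0.19 -0.01 -0.11] F [-9.75 -0.4  13.96] op 10.547076629016537 j [-0.02  0.77  0.45  1.88 -0.54  0.62  0.89]
```

{"api": "step_arm", "payload": {
  "increments": [
    {"linear": [0, 0, -1], "delta_rot": [0, 0, 0], "fingers": 4},
    {"linear": [0, 0, -1.2], "delta_rot": [0, 0, 0], "fingers": 4},
    {"linear": [0, 0, -1.2], "delta_rot": [0, 0, 0], "fingers": 4}
  ]
}}

```text
time: 12.83
ee_pos: [532.6, -212.5, 17.8]
tool_rot: [3.141, -0.0, 1.697]
wrist_force: [0.7, -0.4, -1.8]
opening: 10.8
```

```bash
python3 - <<'E'
from h import *
plan(534.5,-207,17.3,7.2)
p=vision.snapshot('side'); save(p,'press.png',(235,200,395,310),5)
for n in ("bracket_foot","upright_top"):
    for d in models.landmark_of(p,n):
        x=w(p,d["at"])
        if np.hypot(x[0]-535,x[1]+205)<60: print(n,d["p"],x)
E
```

```text
t 12.83 pos [ 532.58 -212.49   17.84] toolY 7.220324422960303 lin [5.2  2.6  0.54] rot [ 0.02 -0.01  0.02] F [ 0.72 -0.41 -1.76] op 10.779777713065323 j [-0.02  0.77  0.44  1.88 -0.54  0.62  0.89]
bracket_foot 0.57 [ 551.86 -210.4    -0.96]
bracket_foot 0.51 [ 583.6  -178.05   -2.87]
upright_top 0.55 [ 526.65 -214.94   44.04]
```

View pics/press.png

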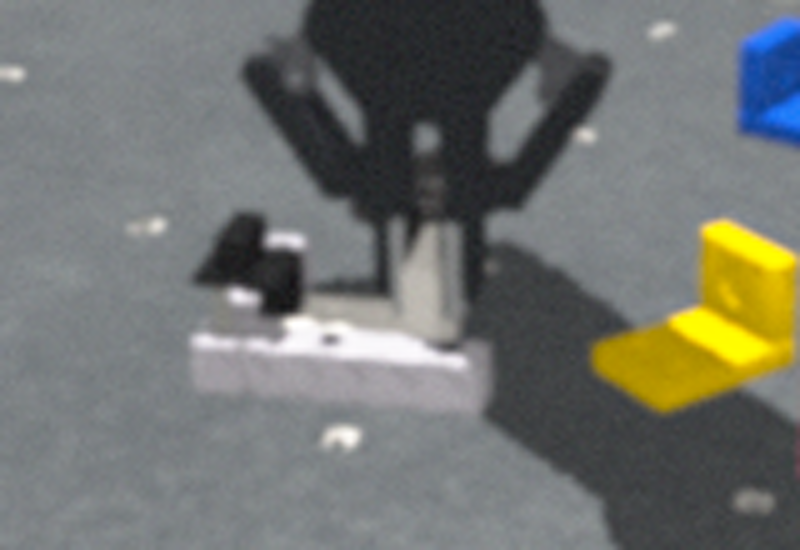

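Bracket is in the corner space, the cap still up at (250,260). The earlier force was table friction, and the bracket now hovers about 0.5 mm up. Advancing to the back fence.

{"api": "step_arm", "payload": {
  "increments": [
    {"linear": [0, 0.7, 0], "delta_rot": [0, 0, 0], "fingers": 4},
    {"linear": [0, 1.4, 0], "delta_rot": [0, 0, 0], "fingers": 4},
    {"linear": [0, 1.4, 0], "delta_rot": [0, 0, 0], "fingers": 4}
  ]
}}

```text
time: 13.23
ee_pos: [533.7, -212.8, 18.0]
tool_rot: [3.141, 0.0, 1.696]
wrist_force: [0.2, 0.3, -1.8]
opening: 10.7
```

{"api": "step_arm", "payload": {
  "increments": [
    {"linear": [0, 0.5, 0], "delta_rot": [0, 0, 0], "fingers": 4},
    {"linear": [0, 1, 0], "delta_rot": [0, 0, 0], "fingers": 4},
    {"linear": [0, 1, 0], "delta_rot": [0, 0, 0], "fingers": 4}
  ]
}}

```text
time: 13.48
ee_pos: [534.6, -212.7, 18.1]
tool_rot: [3.141, 0.0, 1.696]
wrist_force: [0.0, 1.2, -0.5]
opening: 10.7
```

{"api": "step_arm", "payload": {
  "increments": [
    {"linear": [0, 0.4, 0], "delta_rot": [0, 0, 0], "fingers": 4},
    {"linear": [0, 0.8, 0], "delta_rot": [0, 0, 0], "fingers": 4},
    {"linear": [0, 0.8, 0], "delta_rot": [0, 0, 0], "fingers": 4}
  ]
}}

```text
time: 13.73
ee_pos: [535.4, -212.6, 18.1]
tool_rot: [3.141, 0.0, 1.696]
wrist_force: [0.4, 0.0, -1.5]
opening: 10.8
```

```bash
python3 -c "
from h import *
plan(534.5,-207,17.3,7.2)"
```

```text
t 13.73 pos [ 535.37 -212.61   18.1 ] toolY 7.186972762855703 lin [ 5.67 -0.16  0.8 ] rot [ 0.01  0.   -0.01] F [ 0.38  0.02 -1.49] op 10.807733727782553 j [-0.03  0.77  0.45  1.87 -0.54  0.62  0.88]
```

{"api": "step_arm", "payload": {
  "increments": [
    {"linear": [0, 0.4, 0], "delta_rot": [0, 0, 0], "fingers": 4},
    {"linear": [0, 0.8, 0], "delta_rot": [0, 0, 0], "fingers": 4},
    {"linear": [0, 0.8, 0], "delta_rot": [0, 0, 0], "fingers": 4}
  ]
}}

```text
time: 13.98
ee_pos: [536.2, -212.5, 18.1]
tool_rot: [3.141, 0.0, 1.696]
wrist_force: [-0.5, 0.2, -1.0]
opening: 11.2
```

{"api": "step_arm", "payload": {
  "increments": [
    {"linear": [0, 0.4, 0], "delta_rot": [0, 0, 0], "fingers": 4},
    {"linear": [0, 0.8, 0], "delta_rot": [0, 0, 0], "fingers": 4},
    {"linear": [0, 0.8, 0], "delta_rot": [0, 0, 0], "fingers": 4}
  ]
}}

```text
time: 14.23
ee_pos: [536.3, -212.5, 18.0]
tool_rot: [-3.141, -0.0, 1.696]
wrist_force: [-1.7, -0.3, -0.7]
opening: 10.8
```

{"api": "step_arm", "payload": {
  "increments": [
    {"linear": [0, 0.4, 0], "delta_rot": [0, 0, 0], "fingers": 4},
    {"linear": [0, 0.7, 0], "delta_rot": [0, 0, 0], "fingers": 4},
    {"linear": [0, 0.7, 0], "delta_rot": [0, 0, 0], "fingers": 4}
  ]
}}

```text
time: 14.48
ee_pos: [536.4, -212.5, 17.9]
tool_rot: [-3.14, -0.001, 1.696]
wrist_force: [-5.1, -0.2, 1.0]
opening: 10.8
```

Back-fence contact. Now towards the side fence.

{"api": "step_arm", "payload": {
  "increments": [
    {"linear": [1, 0, 0], "delta_rot": [0, 0, 0], "fingers": 4},
    {"linear": [2, 0, 0], "delta_rot": [0, 0, 0], "fingers": 4},
    {"linear": [3, 0, 0], "delta_rot": [0, 0, 0], "fingers": 4},
    {"linear": [3.5, 0, 0], "delta_rot": [0, 0, 0], "fingers": 4},
    {"linear": [3.5, 0, 0], "delta_rot": [0, 0, 0], "fingers": 4}
  ]
}}

```text
time: 14.9
ee_pos: [536.2, -210.3, 17.9]
tool_rot: [-3.141, 0.002, 1.695]
wrist_force: [-4.6, -3.6, -1.6]
opening: 11.2
```

{"api": "step_arm", "payload": {
  "increments": [
    {"linear": [0.5, 0, 0], "delta_rot": [0, 0, 0], "fingers": 4},
    {"linear": [1, 0, 0], "delta_rot": [0, 0, 0], "fingers": 4},
    {"linear": [1, 0, 0], "delta_rot": [0, 0, 0], "fingers": 4}
  ]
}}

```text
time: 15.15
ee_pos: [536.1, -209.3, 17.9]
tool_rot: [-3.141, 0.002, 1.695]
wrist_force: [-3.7, -3.2, -1.1]
opening: 10.7
```

{"api": "step_arm", "payload": {
  "increments": [
    {"linear": [0.5, 0, 0], "delta_rot": [0, 0, 0], "fingers": 4},
    {"linear": [0.8, 0, 0], "delta_rot": [0, 0, 0], "fingers": 4},
    {"linear": [0.8, 0, 0], "delta_rot": [0, 0, 0], "fingers": 4}
  ]
}}

```text
time: 15.4
ee_pos: [536.0, -208.6, 17.9]
tool_rot: [-3.141, 0.002, 1.694]
wrist_force: [-3.3, -3.4, -1.3]
opening: 10.7
```

{"api": "step_arm", "payload": {
  "increments": [
    {"linear": [0.5, 0, 0], "delta_rot": [0, 0, 0], "fingers": 4},
    {"linear": [0.8, 0, 0], "delta_rot": [0, 0, 0], "fingers": 4},
    {"linear": [0.8, 0, 0], "delta_rot": [0, 0, 0], "fingers": 4}
  ]
}}

```text
time: 15.65
ee_pos: [535.9, -207.8, 17.9]
tool_rot: [-3.141, 0.002, 1.694]
wrist_force: [-4.4, -3.0, -1.6]
opening: 10.9
```

{"api": "step_arm", "payload": {
  "increments": [
    {"linear": [0.5, 0, 0], "delta_rot": [0, 0, 0], "fingers": 4},
    {"linear": [0.8, 0, 0], "delta_rot": [0, 0, 0], "fingers": 4},
    {"linear": [0.8, 0, 0], "delta_rot": [0, 0, 0], "fingers": 4}
  ]
}}

```text
time: 15.9
ee_pos: [535.8, -206.9, 17.9]
tool_rot: [-3.141, 0.002, 1.695]
wrist_force: [-3.5, -3.6, -0.3]
opening: 10.8
```

{"api": "step_arm", "payload": {
  "increments": [
    {"linear": [0.5, 0, 0], "delta_rot": [0, 0, 0], "fingers": 4},
    {"linear": [0.8, 0, 0], "delta_rot": [0, 0, 0], "fingers": 4},
    {"linear": [0.8, 0, 0], "delta_rot": [0, 0, 0], "fingers": 4}
  ]
}}

```text
time: 16.15
ee_pos: [535.8, -206.7, 18.0]
tool_rot: [-3.141, 0.003, 1.694]
wrist_force: [-4.5, -4.3, -1.3]
opening: 10.8
```

Side contact starting, at the predicted position. Pressing on both fences and down to the table.

{"api": "step_arm", "payload": {
  "increments": [
    {"linear": [0.4, 0.2, 0.3], "delta_rot": [0, 0, 0], "fingers": 4},
    {"linear": [0.8, 0.4, 0.6], "delta_rot": [0, 0, 0], "fingers": 4},
    {"linear": [0.8, 0.4, 0.8], "delta_rot": [0, 0, 0], "fingers": 4}
  ]
}}

```text
time: 16.4
ee_pos: [535.8, -206.6, 17.6]
tool_rot: [-3.141, 0.003, 1.693]
wrist_force: [-6.3, -4.6, 4.2]
opening: 10.8
```

{"api": "step_arm", "payload": {
  "increments": [
    {"linear": [0.3, 0.3, 0], "delta_rot": [0, 0, 0], "fingers": 4},
    {"linear": [0.6, 0.5, 0], "delta_rot": [0, 0, 0], "fingers": 4},
    {"linear": [0.6, 0.5, 0], "delta_rot": [0, 0, 0], "fingers": 4}
  ]
}}

```text
time: 16.65
ee_pos: [535.8, -206.5, 17.7]
tool_rot: [-3.14, 0.004, 1.693]
wrist_force: [-8.1, -5.0, 4.3]
opening: 11.0
```

```bash
python3 -c "
from h import *
plan(536,-206.7,17.3,7.2)"
```

```text
t 16.65 pos [ 535.78 -206.51   17.66] toolY 6.988843937185034 lin [-0.22  0.19  0.36] rot [-0.08  0.2  -0.21] F [-8.13 -4.97  4.32] op 10.994362183298218 j [-0.04  0.77  0.45  1.87 -0.54  0.62  0.87]
```

{"api": "step_arm", "payload": {
  "increments": [
    {"linear": [0.5, 0, 0], "delta_rot": [0, 0, 0], "fingers": 4},
    {"linear": [1, 0, 0], "delta_rot": [0, 0, 0], "fingers": 4},
    {"linear": [1, 0, 0], "delta_rot": [0, 0, 0], "fingers": 4}
  ]
}}

```text
time: 16.9
ee_pos: [535.8, -206.4, 17.7]
tool_rot: [-3.141, 0.005, 1.692]
wrist_force: [-6.3, -8.0, 2.4]
opening: 11.1
```

{"api": "step_arm", "payload": {
  "increments": [
    {"linear": [0.5, 0, 0], "delta_rot": [0, 0, 0], "fingers": 4},
    {"linear": [1, 0, 0], "delta_rot": [0, 0, 0], "fingers": 4},
    {"linear": [1, 0, 0], "delta_rot": [0, 0, 0], "fingers": 4}
  ]
}}

```text
time: 17.15
ee_pos: [535.8, -206.3, 17.8]
tool_rot: [-3.141, 0.006, 1.692]
wrist_force: [-5.8, -9.9, 1.3]
opening: 10.8
```

{"api": "step_arm", "payload": {
  "increments": [
    {"linear": [0.5, 0, 0], "delta_rot": [0, 0, 0], "fingers": 4},
    {"linear": [1, 0, 0], "delta_rot": [0, 0, 0], "fingers": 4},
    {"linear": [1, 0, 0], "delta_rot": [0, 0, 0], "fingers": 4}
  ]
}}

```text
time: 17.4
ee_pos: [535.8, -206.2, 17.8]
tool_rot: [-3.141, 0.008, 1.691]
wrist_force: [-5.7, -11.8, 0.1]
opening: 10.8
```

```bash
python3 -c "
from h import *
plan(536,-206.7,17.3,7.2)"
```

```text
t 17.40 pos [ 535.78 -206.17   17.82] toolY 6.904457635891124 lin [-0.55  0.16  0.53] rot [-0.01  0.44 -0.3 ] F [ -5.68 -11.83   0.12] op 10.789487341186543 j [-0.05  0.77  0.45  1.88 -0.54  0.61  0.87]
```

{"api": "step_arm", "payload": {
  "increments": [
    {"linear": [0, 0.5, 0.5], "delta_rot": [0, 0, 0], "fingers": 4},
    {"linear": [0, 1, 1], "delta_rot": [0, 0, 0], "fingers": 4},
    {"linear": [0, 1, 1], "delta_rot": [0, 0, 0], "fingers": 4}
  ]
}}

```text
time: 17.65
ee_pos: [535.8, -206.2, 17.4]
tool_rot: [-3.14, 0.006, 1.69]
wrist_force: [-11.3, -10.2, 9.6]
opening: 10.7
```

{"api": "step_arm", "payload": {
  "increments": [
    {"linear": [0, 0.5, 0], "delta_rot": [0, 0, 0], "fingers": 4},
    {"linear": [0, 0.8, 0], "delta_rot": [0, 0, 0], "fingers": 4},
    {"linear": [0, 0.8, 0], "delta_rot": [0, 0, 0], "fingers": 4}
  ]
}}

```text
time: 17.9
ee_pos: [535.8, -206.2, 17.4]
tool_rot: [-3.139, 0.006, 1.69]
wrist_force: [-12.5, -10.2, 12.2]
opening: 10.7
```

```bash
python3 - <<'E'
from h import *
plan(536,-206.7,17.3,7.2)
p=vision.snapshot('top'); save(p,'end_top.png',(270,190,370,270),8)
s=vision.snapshot('side'); save(s,'end_side.png',(235,200,395,310),5)
C=cloud(p); br=p["pixels"].min(2); 
for P in (p,s):
  for n in ("bracket_foot","upright_top"):
    for d in models.landmark_of(P,n):
        x=w(P,d["at"])
        if np.hypot(x[0]-545,x[1]+205)<35:
            dx,dy=x[:2]-[586.4,-178.8]; print(n,round(d["p"],2),x,"corner",.992*dx+.125*dy,-.125*dx+.992*dy)
C=cloud(s);k=(np.hypot(C[...,0]-589,C[...,1]+177)<22)&(s["pixels"].max(2)<90)
print("captop",np.nanpercentile(C[k][:,2],[90,97]))
E
```

```text
t 17.90 pos [ 535.79 -206.16   17.41] toolY 6.842985107419823 lin [-0.56  0.14  0.11] rot [-0.16  0.34 -0.36] F [-12.49 -10.22  12.21] op 10.652016533602515 j [-0.05  0.77  0.45  1.87 -0.54  0.62  0.86]
bracket_foot 0.53 [ 554.87 -201.     -0.79] corner -34.051000451730125 -18.08530633211951
upright_top 0.47 [ 530.53 -207.06   43.91] corner -58.95356369638336 -21.04837376933552
captop [368.24 383.5 ]
```

View pics/end_side.png

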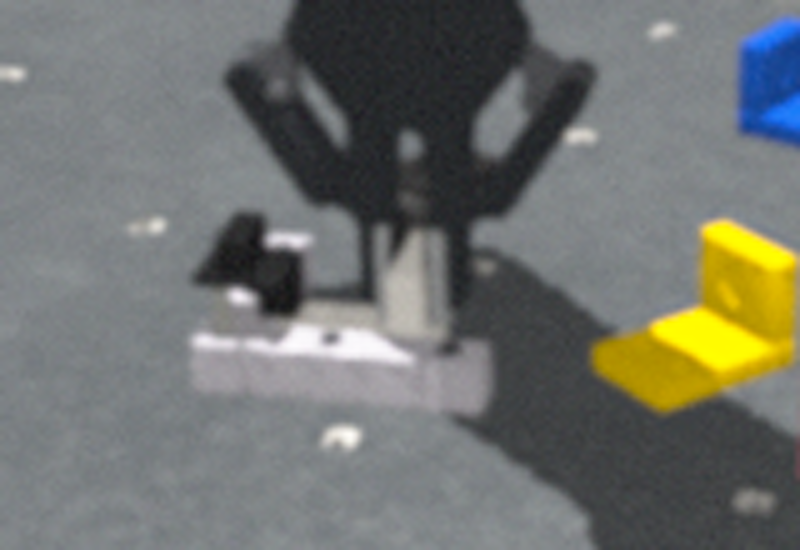

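View pics/end_top.png

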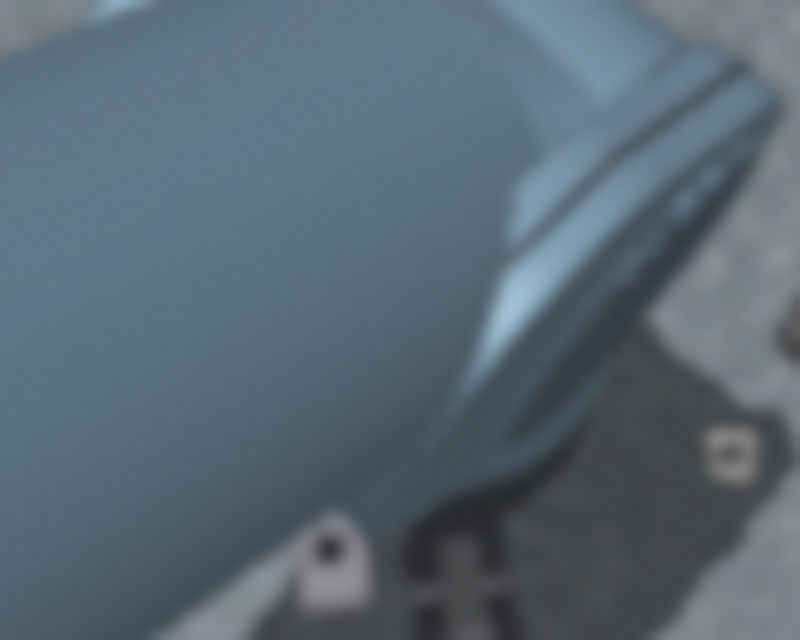

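{"api": "step_arm", "payload": {
  "increments": [
    {"linear": [0.5, 0.3, -0.3], "delta_rot": [0, 0, 0], "fingers": 4},
    {"linear": [0.8, 0.4, -0.6], "delta_rot": [0, 0, 0], "fingers": 4},
    {"linear": [0.8, 0.4, -0.6], "delta_rot": [0, 0, 0], "fingers": 4},
    {"linear": [0.8, 0.4, -0.6], "delta_rot": [0, 0, 0], "fingers": 4},
    {"linear": [0.8, 0.4, -0.6], "delta_rot": [0, 0, 0], "fingers": 4}
  ]
}}

```text
time: 18.62
ee_pos: [535.8, -206.2, 17.5]
tool_rot: [-3.139, 0.007, 1.69]
wrist_force: [-11.5, -13.0, 5.9]
opening: 10.8
```

{"api": "step_arm", "payload": {
  "increments": [
    {"linear": [0, 0, 0], "delta_rot": [0, 0, 0], "fingers": 4},
    {"linear": [0, 0, 0], "delta_rot": [0, 0, 0], "fingers": 4},
    {"linear": [0, 0, 0], "delta_rot": [0, 0, 0], "fingers": 4},
    {"linear": [0, 0, 0], "delta_rot": [0, 0, 0], "fingers": 4},
    {"linear": [0, 0, 0], "delta_rot": [0, 0, 0], "fingers": 4}
  ]
}}

```text
time: 19.03
ee_pos: [535.9, -206.1, 17.5]
tool_rot: [-3.139, 0.007, 1.69]
wrist_force: [-10.9, -13.0, 5.3]
opening: 11.0
```

```bash
python3 - <<'E'
from h import *
s=vision.snapshot('side'); C=cloud(s);k=(np.hypot(C[...,0]-589,C[...,1]+177)<22)&(s["pixels"].max(2)<90)&(C[...,2]<75)
h=np.nanpercentile(C[k][:,2],[80,90,97]); print(h,get_state()["wrist_force"])
if h[2]>52: print(order.finish_job())
E
```

```text
[54.6015816  58.38098284 67.27594761] [-11.70399157 -12.22264134   4.74206292]
the job is handed in; nothing more can be done
None
```

I pulled the cap up to its hard stop, moved the bare-aluminium bracket into the corner and handed the job in with it still gripped and pressed. No verdict was reported.

**Cap:** The grip rose about 19 mm and then met the stop with about 12 N. Depth put the cap's top near 59 mm after I let go and about 58 mm just before hand-in. The last cap reading was noisy and ran up to 67 mm, probably from gripper pixels.

**Bracket pressed:** The last wrist force was about 13 N towards the back fence and 11 N towards the side fence, with 5 N down. It stayed steady over the last half second. Only the total force on the wrist is measured, so the force on each fence is inferred.

**Bracket position:**
- From the gripper position, the foot centre is about 1.4 mm from fully seated in x and close to seated in y. It lines up within about 0.4° of the fences.
- The network's last look disagreed a little, at corner x -34 and y -18 mm against -30 and -20. That is within its 4 mm accuracy but outside the 2.5 mm tolerance in x.
- The top view of the final pose was blocked by the arm, so I could not confirm the position from there.

**On the way:** The bracket first stuck on table friction about 5 mm short of the back fence. I lifted it slightly and continued until it met the back fence. I kept the arm clear of the other parts, but did not measure them again at the end.

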